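# Start the micromanipulator's crank bolt in its threaded boss

### The arm

A 6-joint arm with a two-finger parallel gripper is mounted at the origin on the work surface. World frame = base frame: x ahead of the robot, y to its left, z up, the work surface at z = 0. Lengths are in mm, angles in degrees, forces in N, time in s.
With the tool pointing down it reaches from about 350 to 850 mm from the base axis. Payload 8.1 kg.
Tool frame: the origin (TCP) lies midway between the tips of the shut fingers; the grasp point (between the pads) lies hold_point_z behind it (hold_point_z is the distance from the TCP to the grasp point, in mm); z points along the fingers, x is the direction in which the jaws open and shut, and the axes are right-handed (so a half turn about z gives the same grasp; the last joint's range is limited). The gripper opens to 85 mm and grips with 20 to 120 N. Pads are 22 mm wide; open, the fingers measure 114 mm over their backs; the gripper's body (76 mm by 85 mm) begins 54 mm behind the grasp point. The pads swing forward as they close: fully open they stand 13 mm farther back than shut.
Start: joints at [-67.918, 7.471, 85.268, -0, 87.261, -4.893], TCP at [272.179, -534.718, 231.292] pointing down, gripper open.
Joint ranges: [-169.43, 169.43], [-51.17, 129.36], [1.28, 143.12], [-76.62, 256.62], [0, 156.53], [-152.29, 152.29]. Speed limits (degrees/s): [136.94, 136.94, 159.86, 180, 180, 180].

### API

Orientations are given as [roll, pitch, yaw] about the fixed x, y, z axes, in that order (R = Rz(yaw) Ry(pitch) Rx(roll)).
In Python, from bench import * gives the robot as it stands.
- The arm moves only by the shell command python3 -m pendant 'ROWS' [OPENING] [FORCE]. ROWS is JSON, a list that holds one entry, the list of rows, each a list of 4 numbers: the shift along the tool's x, y, z normalised to -1 to 1, where 1 is 0.02 m, then the turn about the tool's z normalised to -1 to 1, where 1 is 0.08 rad. A call has exactly 10 rows; each row shifts and turns the pose as measured when the row begins, along the tool's axes as they then stand; what a row does not reach is not made up. A row lasts 1/12 s, in which the tool goes at most 41.7 mm and 7.16 degrees, less where a joint would pass 70% of its speed; a pose out of reach is approached as far as the arm can. A call with a number of a shift or a turn outside -1 to 1 is refused whole. A call with a gripper value outside its range is refused whole. OPENING is the gripper's target within -1 to 1 (fully open at 1, half-way at 0, shut at -1), set as the call begins (- or left out, the last holds). The fingers move at their own pace and stop on an object; FORCE is the grip in N (left out, the last holds). Time passes only in rows, so rows that do not move let the fingers close, or fill a call up. It gives the time, the measured TCP pose, the force and the opening at its end, in the units of the state.
- sense(): the state, without advancing time (a new reading comes with each control period).
- snapshot(name): name is "scene" or "top" or "wrist"; returns the picture (384x512x3 uint8, red, green, blue); there is no depth.
- calibration(name): a dict with "mtx" (3x3 intrinsics, pixels), "D" ([k1, k2, p1, p2, k3] as OpenCV has them; the pictures are not rectified), "world_to_cam" (4x4, takes a point from world to camera coordinates); the wrist camera has in their place "hand_eye" (4x4, takes a point from camera to tool coordinates, whose origin is the TCP and whose axes are the tool frame's). Camera axes: x right, y down, z forward; pixel columns grow to the right and rows downward; lengths in mm; the calibration is good to about 2 mm. A picture is of the moment at which its call begins: read the wrist's pose just before it. calibration takes no time and is no camera call.
- hand_in(): hands the job in, once; it reports no verdict.
The state is a dict: "time": time; "joint_pos": joint angles; "qd": joint speeds; "joint_efforts": joint torques, N m; "tool_pos": TCP position; "tcp_rot": TCP orientation; "ft_force": force on the tool from outside, world axes, zero at the start; "wrist_torque": the same for the moment, N m; "finger_gap": finger opening in mm.
Only numpy, scipy, OpenCV 4.12 (cv2) and the standard library are available. Lean on these libraries where they do the work, as an engineer would, in place of code of your own. Each camera call takes 0.05 s, during which the arm holds its last target.

### The job

The cranked clamp bolt of the micromanipulator foot is standing crossed on the thread of its boss: by its upright grip, turn it backward (anticlockwise seen from above) until it drops into the thread, let it go down, then turn it forward (clockwise) one full turn, following it down. Finish while still holding the grip pinched between the fingers, keeping the bolt still at that place: the program ends holding, do not let go. Leave the flask, the tip box and the dish beside it standing where they are.

Things in the scene. Friction and masses are not known exactly. Their poses are not given: they have to be found in the camera images.
- grip: black upright round grip of the crank, 16 mm across, 48 mm tall, revolving freely on its pin: pinched from above it can be carried round in a circle without turning the hand. Origin on its axis, 30 mm above its lower end, 32 mm above the crank arm's top face, 18 mm below its top; 40 mm from the bolt's axis; 122 mm above the work surface at the start. z up. Friction under 2 N when not pressed down.
- hub_top (a point): top centre of the round hub (28 mm across) of the steel crank, on the bolt's vertical axis, 28 mm below the grip's origin and 4 mm above the arm (16 mm wide, 10 mm thick), which runs from the hub to the grip. Bolt, crank and grip weigh about 0.28 kg together.
- boss_top (a point): point on the bolt's vertical axis at the top face of the fixed round steel boss, 56 mm across, top 58 mm above the work surface. The crank turns about the vertical through it. The boss stands on a fixed aluminium foot plate, 12 mm thick, with a white manipulator head, 140 mm tall, fixed on it 135 to 205 mm from the bolt's axis along this point's x; its knobs reach 60 mm to either side.
- bolt (a joint): how far the bolt has gone down, m: 0 at the start, lying on the end of the thread, growing downward. Right-hand thread, 8 mm lead: after the drop (7 to 8 mm) each turn forward takes it 8 mm farther (follow it down; 0.7 mm play), so one turn ends near 16 mm; 19 mm at most. It sinks by its own weight, but fingers that pinch the grip carry it.
- thread (a point): point on the bolt's axis inside the boss where the thread begins, 42 mm above the work surface. From the start the bolt keeps its height when turned backward until, after 45 to 220 degrees (unknown), it can drop; that place is about 30 degrees wide and then a stop blocks further backward turning. Press lightly down or slacken the fingers to feel for it. Turned forward before the drop it jams.
- flask: bystander, loose: round amber flask with a white cap, 52 mm in diameter, 105 mm tall; origin at the centre of its underside, z up. About 170 to 210 mm from the bolt's axis.
- tipbox: bystander, loose: grey box of pipette tips, 85 x 120 x 56 mm; origin at the centre of its underside, z up. Its centre is about 190 to 220 mm from the bolt's axis.
- dish: bystander, loose: flat round dish with a white lid, 63 mm in diameter, 15 mm tall; origin at the centre of its underside, z up. About 190 to 240 mm from the bolt's axis.

How it is judged (in metres and radians):
On the way:
1. turned backward, the bolt has dropped into the thread (about 8 mm down) before being turned forward (value of joint bolt between 0.0062 and 0.0098 m), for 0.15 s.
At the end, for the whole second after the job is handed in: The bolt is one full turn into its thread (14.4 to 17.2 mm below its starting height, that is one turn within about 50 degrees) and still, the fingers hold the grip with more than 4 N, and the flask, tip box and dish stand upright within 30 mm of where they stood (value of joint bolt between 0.0144 and 0.0172 m and velocity of joint bolt between -0.01 and 0.01 m/s and contact force between the fingers and grip above 4 N and distance of each of flask, tipbox, dish from where it was at the start of the episode below 0.03 m and angle between each of flask, tipbox, dish's own z axis and vertical below 0.3 rad); the arm keeps its last pose, push and grip.
It fails at once if a bystander was knocked over (angle between any of flask, tipbox, dish's own z axis and vertical above 0.6 rad).
It also fails if it takes over 54 s, if anything falls off the work surface, if the arm or the gripper's body presses on something with over 40 N, if the wrist force passes 120 N, or if a joint passes its speed limit or range.

## Working session

There is one attempt and no reset: what is moved stays moved. The work goes in short steps, Python scripts to look and compute and a shell command to move; the robot and the scene stay as the last step left them, time stands still between calls to the robot, and variables do not carry over. Pictures are saved under pics/ and viewed, and the job is handed in when it is done.

```bash
ls; mkdir -p pics; python3 - <<'E'
from bench import *
import cv2, numpy as np
s=sense()
for k,v in s.items(): print(k,v)
for n in ("scene","top","wrist"):
    im=snapshot(n); cv2.imwrite(f"pics/{n}0.png",im[:,:,::-1].copy())
    c=calibration(n); print(n,{k:np.round(np.array(v),4).tolist() for k,v in c.items()})
E
```

```text
pics
time 0.0
joint_pos [-6.79192859e+01  7.51547816e+00  8.53308172e+01 -9.16309212e-04
  8.72603156e+01 -4.89361282e+00]
qd [ 0.10692139 -0.00950062  0.01570972  0.05266046  0.10212205 -0.0778715 ]
joint_efforts [ 2.12105738e-04 -5.69384301e+01 -5.00556958e+01 -3.44268474e-04
  1.45441334e-02 -6.65272296e-05]
tool_pos [ 271.95515982 -534.20560575  230.22582467]
tcp_rot [-1.79991817e+02  1.06300429e-01 -6.30256209e+01]
ft_force [ 0.44150925  0.78027147 -0.52722927]
wrist_torque [0.0215996  0.00067863 0.01448477]
finger_gap 85.61227410026706
scene {'mtx': [[474.0105, 0.0, 254.9336], [0.0, 474.0105, 187.2666], [0.0, 0.0, 1.0]], 'D': [-0.1234, 0.0, 0.0, 0.0, 0.0], 'world_to_cam': [[-0.5584, 0.8295, -0.0126, 293.8757], [0.7104, 0.4703, -0.5235, -412.7521], [-0.4284, -0.3013, -0.8519, 1489.3609], [0.0, 0.0, 0.0, 1.0]]}
top {'mtx': [[396.249, 0.0, 256.5568], [0.0, 396.249, 198.7828], [0.0, 0.0, 1.0]], 'D': [-0.105, 0.0, 0.0, 0.0, 0.0], 'world_to_cam': [[-0.0232, -0.9997, -0.0002, 76.0759], [-0.9939, 0.023, -0.1075, 649.1177], [0.1075, -0.0023, -0.9942, 948.5663], [0.0, 0.0, 0.0, 1.0]]}
wrist {'mtx': [[328.679, 0.0, 255.5341], [0.0, 328.679, 192.7367], [0.0, 0.0, 1.0]], 'D': [-0.0579, 0.0, 0.0, 0.0, 0.0], 'hand_eye': [[1.0, -0.0001, 0.0003, -1.2821], [0.0, 0.9621, 0.2726, -69.2068], [-0.0003, -0.2726, 0.9621, -143.0276], [0.0, 0.0, 0.0, 1.0]]}
```

```bash
python3 -c "
import bench
print([n for n in dir(bench) if n[0]!='_'])
print(getattr(bench,'hold_point_z',None))"
```

```text
['PlanningError', 'calibration', 'hand_in', 'hold_point_z', 'sense', 'snapshot']
18.700000000000003
```

View pics/scene0.png

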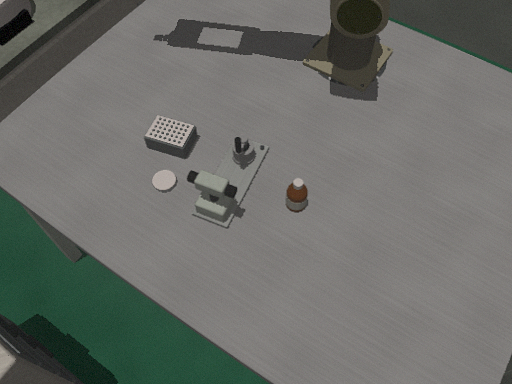

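View pics/top0.png

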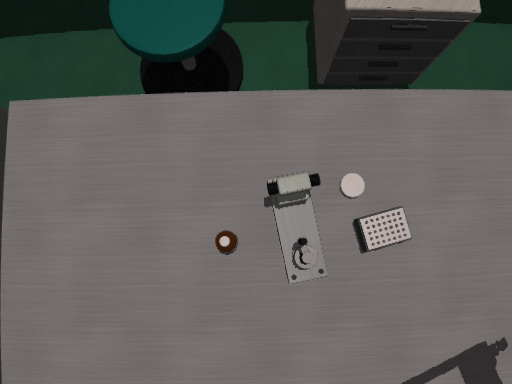

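View pics/wrist0.png

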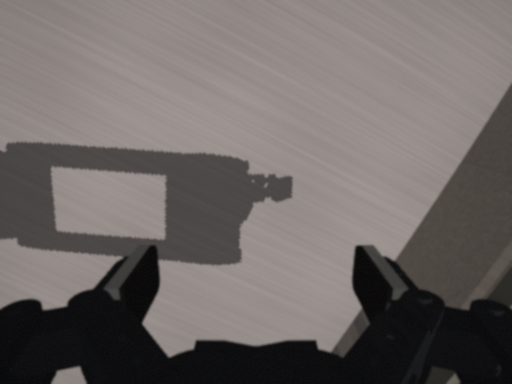

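The top view shows the grip near (302,241), the hub/boss near (306,257), the head near (293,184), the flask at (227,242), the dish at (352,186) and the tip box at (385,230). I'll enlarge it.

```bash
python3 - <<'E'
import cv2
a=cv2.imread("pics/top0.png")[165:295,200:420]; cv2.imwrite("pics/topz.png",cv2.resize(cv2.convertScaleAbs(a,alpha=1.6),None,fx=3.6,fy=3.6,interpolation=2))
a=cv2.imread("pics/scene0.png")[110:230,140:320]; cv2.imwrite("pics/scenez.png",cv2.resize(cv2.convertScaleAbs(a,alpha=1.4),None,fx=4.4,fy=4.4,interpolation=2))
E
```

```text
(no output)
```

View pics/topz.png

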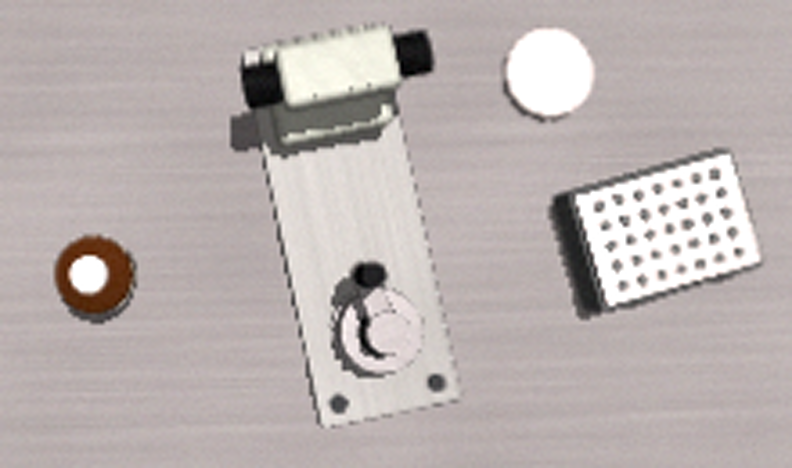

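View pics/scenez.png

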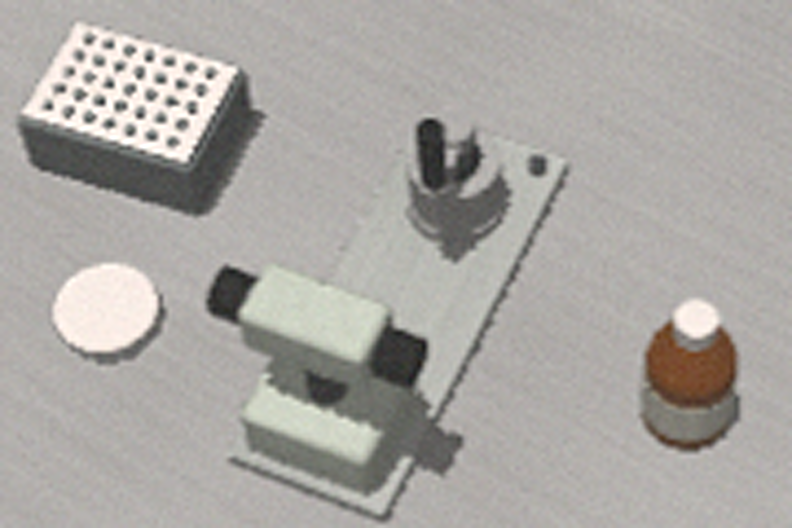

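```bash
cat > h.py <<'E'
import numpy as np, cv2
from bench import *
from scipy.spatial.transform import Rotation as Ro
def cam(name,s=None):
    c=calibration(name); K=np.array(c["mtx"]);D=np.array(c["D"])
    if name=="wrist":
        T=np.eye(4);T[:3,:3]=Ro.from_euler('xyz',s["tcp_rot"],degrees=True).as_matrix();T[:3,3]=s["tool_pos"]
        C=T@np.array(c["hand_eye"])
    else: C=np.linalg.inv(np.array(c["world_to_cam"]))
    return K,D,C
def onplane(name,uv,z,s=None):
    K,D,C=cam(name,s)
    p=cv2.undistortPoints(np.array([[uv]],float),K,D)[0,0]
    d=C[:3,:3]@np.array([p[0],p[1],1]);o=C[:3,3]
    return (o+d*(z-o[2])/d[2])
def proj(name,P,s=None):
    K,D,C=cam(name,s);W=np.linalg.inv(C)
    r,_=cv2.Rodrigues(W[:3,:3]);return cv2.projectPoints(np.array([P],float),r,W[:3,3],K,D)[0][0,0]
E
python3 - <<'E'
from h import *
im=cv2.imread("pics/top0.png");g=im.max(2).astype(int)
m=((g<45)).astype(np.uint8); m[:225]=0;m[275:]=0;m[:,:285]=0;m[:,325:]=0
n,l,st,ce=cv2.connectedComponentsWithStats(m)
for i in range(1,n):print("top dark",st[i],ce[i])
im2=cv2.imread("pics/scene0.png");g=im2.max(2)
m=((g<45)).astype(np.uint8); m[:130]=0;m[170:]=0;m[:,:228]=0;m[:,262:]=0
n,l,st,ce=cv2.connectedComponentsWithStats(m)
for i in range(1,n):print("scene dark",st[i],ce[i])
print("grip top",onplane("top",(302.6,241),140), onplane("scene",(237.7,139.5),140))
print("grip bottom scene",onplane("scene",(239.3,151.5),92))
print("hub",onplane("top",(308.3,257.5),94))
# plate corners (z12) in zoom
for u,v in [(322,426),(462,398),(264,146),(402,116)]:
    print("corner",onplane("top",(200+u/3.6,165+v/3.6),12))
for n_,u,v,z in [("flask",90,273,105),("dish",549,73,15),("tip",668,232,56)]:
    print(n_,onplane("top",(200+u/3.6,165+v/3.6),z))
E
```

```text
top dark [298 238   9   7  49] [301.87755102 241.2244898 ]
top dark [295 246   5   5   6] [297.33333333 247.83333333]
top dark [294 252   1   2   2] [294.  252.5]
top dark [300 252   6  12  24] [301.20833333 257.95833333]
top dark [293 255   1   1   1] [293. 255.]
top dark [293 257   1   1   1] [293. 257.]
top dark [319 270   1   2   2] [319.  270.5]
scene dark [235 137   6  16  71] [237.81690141 144.5915493 ]
scene dark [243 143   6   8  18] [245.94444444 147.33333333]
grip top [543.77945491 -37.67020555 140.        ] [544.84133447 -35.75743312 140.        ]
grip bottom scene [544.69910725 -33.47968524  92.        ]
hub [505.46693725 -54.92990224  94.        ]
corner [439.00601454 -16.21178259  12.        ]
corner [ 455.49939471 -114.43369682   12.        ]
corner [634.93342676  18.82345111  12.        ]
corner [653.93775628 -79.44563047  12.        ]
flask [548.28718626 135.42768338 105.        ]
dish [ 681.92621938 -185.24568322   15.        ]
tip [ 565.98693585 -251.57340843   56.        ]
```

Two views agree on the grip (about 544,-37; top at 140). The hub is at (505,-55), on the plate's midline, and the distance between them is about 42 mm against the expected 40. I'll move toward it, turning the hand to yaw 0.

```bash
python3 -m pendant '[[[-0.56,-0.83,0,-1],[-0.5,-0.87,0,-1],[-0.42,-0.91,0,-1],[-0.36,-0.93,0,-1],[-0.28,-0.96,0,-1],[-0.19,-0.98,0,-1],[-0.12,-0.99,0,-1],[-0.03,-1,0,-1],[0.03,-1,0,-1],[0.12,-0.99,0,-1]]]' 1
```

```text
time: 0.98
tool_pos: [365.7, -351.6, 226.0]
tcp_rot: [-179.7, 0.4, -15.6]
ft_force: [-0.8, 0.2, 0.4]
finger_gap: 85.7
```

```bash
python3 -m pendant '[[[0.24,-0.97,0,-1],[0.32,-0.95,0,-1],[0.39,-0.92,0,-1],[0.47,-0.88,-0.1,-0.4],[0.49,-0.87,0,0],[0.49,-0.87,0,0],[0.49,-0.87,0,0],[0.49,-0.87,0,0],[0.49,-0.87,0,0],[0.49,-0.87,0,0]]]'
```

```text
time: 1.82
tool_pos: [463.4, -165.4, 226.1]
tcp_rot: [-179.4, 0.5, 1.2]
ft_force: [-0.4, 0.9, -0.0]
finger_gap: 85.4
```

```bash
python3 -m pendant '[[[0.55,-0.85,0.1,0],[0.55,-0.85,0.1,0],[0.55,-0.85,0.1,0],[0.55,-0.85,0.1,0],[0.55,-0.85,0.1,0],[0.55,-0.85,0.1,0.2],[0.5,-0.8,0.1,0],[0.2,-0.3,0,0],[0,0,0,0],[0,0,0,0]]]'; python3 - <<'E'
from h import *
s=sense(); im=snapshot("wrist"); cv2.imwrite("pics/w1.png",im[:,:,::-1].copy()); print(s["tool_pos"],s["tcp_rot"])
for P in [(544,-37,140),(505.5,-55,94)]: print(proj("wrist",P,s))
t=snapshot("top"); cv2.imwrite("pics/t1.png",t[:,:,::-1].copy())
E
```

```text
time: 2.65
tool_pos: [543.2, -29.2, 209.1]
tcp_rot: [-179.4, 0.8, 0.5]
ft_force: [0.7, 0.0, 0.0]
finger_gap: 85.1
[543.16433398 -29.21729905 209.12218673] [-179.35750398    0.77247665    0.51693233]
[258.67729796 219.00564936]
[212.69617925 220.03877343]
```

View pics/w1.png

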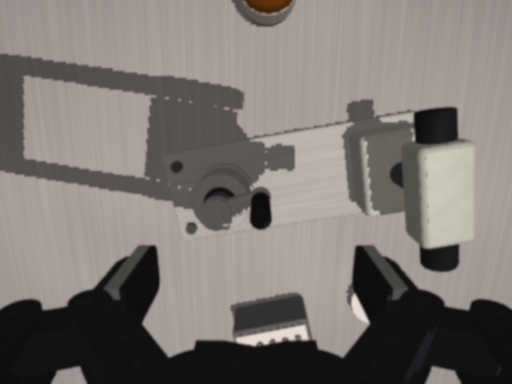

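The wrist view shows the grip's black top near (261,217) and the hub disc near (213,211). I'll zoom in to refine.

```bash
python3 - <<'E'
import cv2
a=cv2.imread("pics/w1.png")[150:250,150:310]; cv2.imwrite("pics/w1z.png",cv2.resize(cv2.convertScaleAbs(a,alpha=1.8),None,fx=5,fy=5,interpolation=2))
E
```

```text
(no output)
```

View pics/w1z.png

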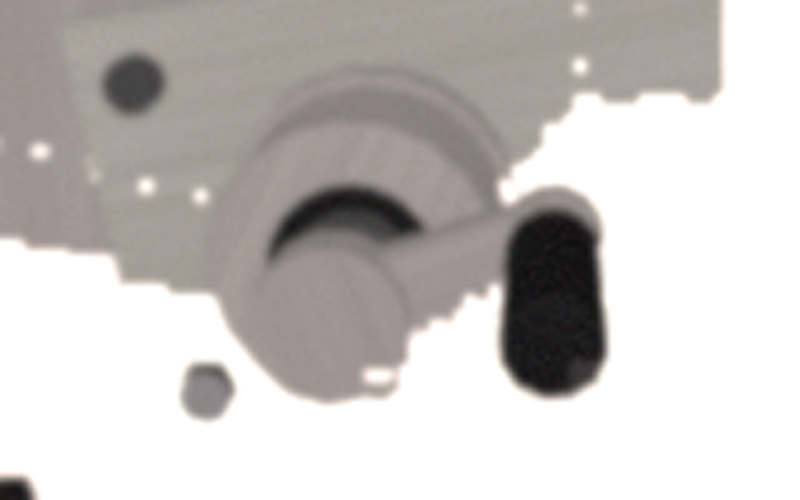

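```bash
python3 - <<'E'
from h import *
s=dict(tool_pos=[543.164,-29.217,209.122],tcp_rot=[-179.3575,.7725,.517])
print("grip",onplane("wrist",(260.6,219),140,s),"grip base",onplane("wrist",(150+552/5,150+232/5),92,s))
print("hub",onplane("wrist",(216.4,214.4),94,s))
# boss rim: circle centre approx
print("boss",onplane("wrist",(150+352/5,150+255/5),58,s))
a=cv2.imread("pics/top0.png")[225:275,280:335]; cv2.imwrite("pics/topzz.png",cv2.resize(cv2.convertScaleAbs(a,alpha=1.3),None,fx=12,fy=12,interpolation=2))
E
```

```text
grip [545.31830321 -36.97803652 140.        ] grip base [545.2001211  -34.46919503  92.        ]
hub [508.7290086  -49.96491818  94.        ]
boss [507.89912116 -49.07569248  58.        ]
```

View pics/topzz.png

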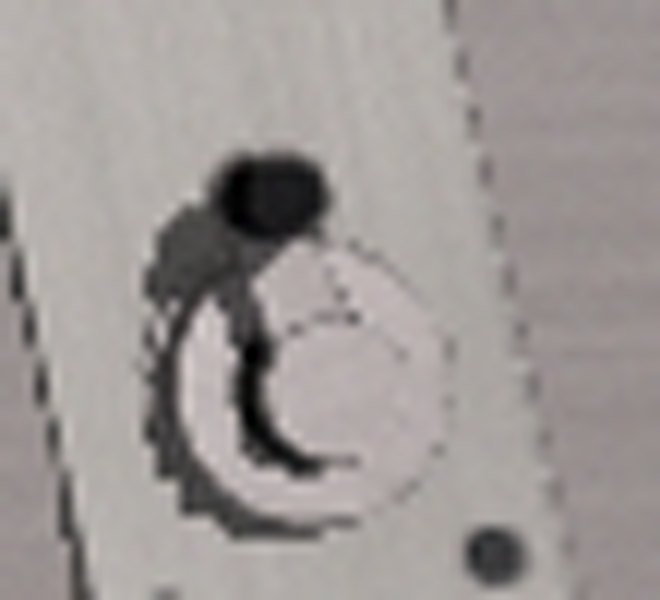

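Grip estimates agree to about 2 mm: (544.8,-36.8). The axis is about (507.3,-52.3), radius about 40.7 against the expected 40, and the start angle is about 22°. I'll descend over the grip.

```bash
python3 -m pendant '[[[0.08,0.38,0.3,0],[0,0,0.6,0],[0,0,0.6,0],[0,0,0.6,0],[0,0,0.6,0],[0,0,0.6,0],[0,0,0.4,0],[0,0,0,0],[0,0,0,0],[0,0,0,0]]]'; python3 - <<'E'
from h import *
s=sense(); im=snapshot("wrist"); cv2.imwrite("pics/w2.png",im[:,:,::-1].copy()); print(s["tool_pos"],s["tcp_rot"])
E
```

```text
time: 3.58
tool_pos: [539.8, -41.4, 124.0]
tcp_rot: [-179.4, 1.1, 0.1]
ft_force: [-0.1, 0.4, -0.3]
finger_gap: 85.4
[539.82258142 -41.36706652 124.02324396] [-1.79360886e+02  1.06158838e+00  1.19958987e-01]
```

View pics/w2.png

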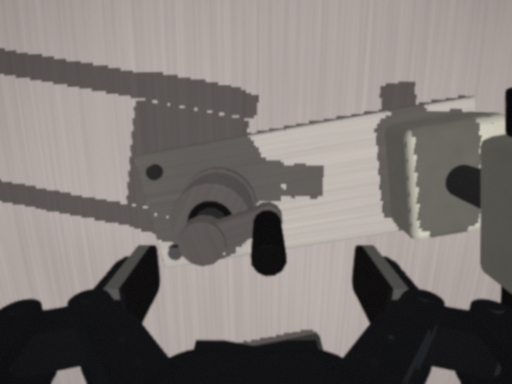

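The grip top is at about (269,259) and the hub disc at about (203,242). I'll compute positions from these.

```bash
python3 - <<'E'
from h import *
s=dict(tool_pos=[539.82,-41.37,124.02],tcp_rot=[-179.36,1.06,.12])
a=cv2.imread("pics/w2.png")[160:280,150:310]; cv2.imwrite("pics/w2z.png",cv2.resize(cv2.convertScaleAbs(a,alpha=1.5),None,fx=5,fy=5,interpolation=2))
print(onplane("wrist",(269,259),140,s),onplane("wrist",(203,242),94,s))
print(onplane("top",(306.25,256.25),58))
E
```

```text
[545.36332716 -36.65468298 140.        ] [508.60179221 -49.42224005  94.        ]
[507.02993249 -54.73301066  58.        ]
```

View pics/w2z.png

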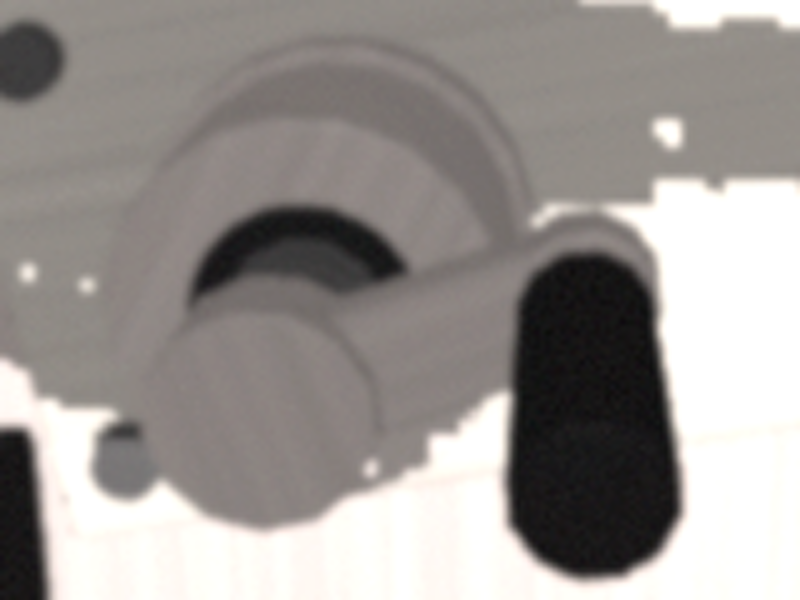

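```bash
python3 -m pendant '[[[0.3,-0.24,0.2,0],[0,0,0.3,0],[0,0,0.3,0],[0,0,0.1,0],[0,0,0,0],[0,0,0,0],[0,0,0,0],[0,0,0,0],[0,0,0,0],[0,0,0,0]]]'
```

```text
time: 4.47
tool_pos: [548.6, -35.8, 107.3]
tcp_rot: [-179.4, 0.7, 0.2]
ft_force: [-0.6, -0.7, 0.3]
finger_gap: 85.2
```

```bash
python3 -m pendant '[[[-0.16,0.04,0.08,0],[0,0,0,0],[0,0,0,0],[0,0,0,0],[0,0,0,0],[0,0,0,0],[0,0,0,0],[0,0,0,0],[0,0,0,0],[0,0,0,0]]]' -1 40
```

```text
time: 5.3
tool_pos: [545.5, -36.9, 106.2]
tcp_rot: [-179.4, 0.7, 0.1]
ft_force: [-0.4, 0.2, 0.1]
finger_gap: 14.8
```

```bash
python3 -m pendant '[[[-0.05,-0.13,0,0],[-0.06,-0.13,0,0],[-0.07,-0.12,0,0],[-0.08,-0.12,0,0],[-0.09,-0.11,0,0],[-0.09,-0.1,0,0],[-0.1,-0.1,0,0],[-0.11,-0.09,0,0],[-0.11,-0.08,0,0],[-0.12,-0.07,0,0]]]'
cat > a.py <<'E'
from h import *
import sys
s=sense();c=np.array([507.6,-50.1]);p=np.array(s["tool_pos"]);d=p[:2]-c
th=np.degrees(np.arctan2(d[1],d[0]))
print("r %.1f th %.1f z %.1f"%(np.hypot(*d),th,p[2]),"F",np.round(s["ft_force"],1),"T",np.round(s["wrist_torque"],2),"gap %.1f"%s["finger_gap"],"yaw",np.round(s["tcp_rot"],1))
if len(sys.argv)>1:
    n,st=int(sys.argv[1]),float(sys.argv[2]) # rows, deg step (+ back)
    r=np.hypot(*d); y=np.radians(s["tcp_rot"][2]); q=p[:2]
    for i in range(n):
        g=c+40*np.array([np.cos(np.radians(th+st*(i+1))),np.sin(np.radians(th+st*(i+1)))])
        w=(g-q)/20; q=g
        print("%.2f,%.2f"%(w[0]*np.cos(y)+w[1]*np.sin(y), w[0]*np.sin(y)-w[1]*np.cos(y)),end="  ")
    print()
E
python3 a.py 10 3
```

```text
time: 6.13
tool_pos: [525.8, -14.6, 106.2]
tcp_rot: [-179.5, 0.7, 0.1]
ft_force: [-0.1, -2.1, -1.8]
finger_gap: 14.8
r 39.9 th 62.8 z 106.2 F [-0.1 -2.1 -1.8] T [-0.37 -0.13  0.02] gap 14.8 yaw [-1.795e+02  7.000e-01  1.000e-01]
-0.09,-0.05  -0.10,-0.04  -0.10,-0.04  -0.10,-0.03  -0.10,-0.02  -0.10,-0.02  -0.10,-0.01  -0.10,-0.01  -0.10,-0.00  -0.10,0.00
```

```bash
python3 -m pendant '[[[-0.09,-0.05,0.03,0],[-0.1,-0.04,0.03,0],[-0.1,-0.04,0.03,0],[-0.1,-0.03,0.03,0],[-0.1,-0.03,0.03,0],[-0.1,-0.02,0.03,0],[-0.1,-0.01,0.03,0],[-0.1,-0.01,0.03,0],[0,0,0.05,0],[0,0,0.05,0]]]'
python3 a.py 8 3
```

```text
time: 6.97
tool_pos: [512.7, -10.5, 105.6]
tcp_rot: [-179.6, 0.0, 0.1]
ft_force: [-3.2, -2.8, 11.4]
finger_gap: 14.9
r 39.9 th 82.6 z 105.6 F [-3.2 -2.8 11.4] T [-0.39  0.55  0.01] gap 14.9 yaw [-1.796e+02  0.000e+00  1.000e-01]
-0.10,-0.01  -0.10,-0.01  -0.10,-0.00  -0.10,0.01  -0.10,0.01  -0.10,0.02  -0.10,0.02  -0.10,0.03
```

```bash
python3 -m pendant '[[[-0.11,-0.01,0.02,0],[-0.11,-0.01,0.03,0],[-0.11,0,0.03,0],[-0.11,0.01,0.03,0],[-0.11,0.01,0.03,0],[-0.11,0.02,0.03,0],[-0.11,0.02,0.03,0],[-0.11,0.03,0.03,0],[0,0,0.05,0],[0,0,0.05,0]]]'
python3 a.py 8 3
```

```text
time: 7.8
tool_pos: [499.5, -11.1, 105.6]
tcp_rot: [-179.6, -0.8, 0.1]
ft_force: [-1.2, -2.2, 11.3]
finger_gap: 15.1
r 39.8 th 101.7 z 105.6 F [-1.2 -2.2 11.3] T [-0.25  0.46  0.02] gap 15.1 yaw [-1.796e+02 -8.000e-01  1.000e-01]
-0.10,0.01  -0.10,0.03  -0.10,0.03  -0.10,0.04  -0.09,0.04  -0.09,0.05  -0.09,0.05  -0.09,0.06
```

```bash
python3 -m pendant '[[[-0.11,0.02,0,0],[-0.11,0.03,0,0],[-0.11,0.03,0,0],[-0.11,0.04,0,0],[-0.11,0.05,0,0],[-0.1,0.05,0,0],[-0.1,0.06,0,0],[-0.1,0.06,0,0],[0,0,0.05,0],[0,0,0.05,0]]]'
python3 a.py 8 3.3
```

```text
time: 8.63
tool_pos: [483.2, -18.9, 105.5]
tcp_rot: [-179.6, -1.2, 0.1]
ft_force: [-1.1, 0.9, 12.3]
finger_gap: 14.8
r 39.6 th 128.0 z 105.5 F [-1.1  0.9 12.3] T [ 0.17  0.27 -0.01] gap 14.8 yaw [-1.796e+02 -1.200e+00  1.000e-01]
-0.10,0.06  -0.08,0.08  -0.08,0.08  -0.07,0.09  -0.07,0.09  -0.06,0.10  -0.06,0.10  -0.05,0.10
```

```bash
python3 -m pendant '[[[-0.09,0.06,0,0],[-0.08,0.07,0,0],[-0.08,0.08,0,0],[-0.07,0.08,0,0],[-0.07,0.08,0,0],[-0.06,0.09,0,0],[-0.06,0.09,0,0],[-0.05,0.09,0,0],[0,0,0.05,0],[0,0,0.05,0]]]'
python3 a.py 8 3
```

```text
time: 9.47
tool_pos: [472.4, -31.9, 105.4]
tcp_rot: [-179.5, -1.4, 0.1]
ft_force: [-3.4, 0.5, 16.3]
finger_gap: 15.0
r 39.6 th 152.7 z 105.4 F [-3.4  0.5 16.3] T [ 0.1   0.88 -0.03] gap 15.0 yaw [-1.795e+02 -1.400e+00  1.000e-01]
-0.06,0.09  -0.04,0.10  -0.04,0.10  -0.03,0.10  -0.03,0.10  -0.02,0.10  -0.01,0.10  -0.01,0.10
```

```bash
python3 -m pendant '[[[-0.05,0.09,0,0],[-0.04,0.1,0,0],[-0.04,0.1,0,0],[-0.03,0.1,0,0],[-0.03,0.1,0,0],[-0.02,0.1,0,0],[-0.01,0.1,0,0],[0,0.08,0,0],[0,0,0.05,0],[0,0,0.05,0]]]'
python3 a.py 8 3
```

```text
time: 10.3
tool_pos: [467.7, -47.3, 99.2]
tcp_rot: [-179.3, -1.5, 0.1]
ft_force: [6.9, -1.5, -2.6]
finger_gap: 15.1
r 40.0 th 176.0 z 99.2 F [ 6.9 -1.5 -2.6] T [-0.2  -0.73 -0.02] gap 15.1 yaw [-1.793e+02 -1.500e+00  1.000e-01]
-0.01,0.10  0.00,0.10  0.01,0.10  0.01,0.10  0.02,0.10  0.02,0.10  0.03,0.10  0.03,0.10
```

It dropped: z fell 6.2 mm at a turn of about 156°. I'll let it settle to the bottom.

```bash
python3 -m pendant '[[[0,0,0.05,0],[0,0,0.05,0],[0,0,0.05,0],[0,0,0.04,0],[0,0,0.03,0],[0,0,0.02,0],[0,0,0.02,0],[0,0,0.02,0],[0,0,0.02,0],[0,0,0.02,0]]]'
python3 a.py
```

```text
time: 11.13
tool_pos: [467.9, -47.3, 98.1]
tcp_rot: [-179.1, -1.5, 0.1]
ft_force: [1.7, -0.5, 7.6]
finger_gap: 14.7
r 39.8 th 175.9 z 98.1 F [ 1.7 -0.5  7.6] T [-0.13  0.14 -0.03] gap 14.7 yaw [-1.791e+02 -1.500e+00  1.000e-01]
```

```bash
python3 a.py 10 -3.5
```

```text
r 39.8 th 175.9 z 98.1 F [ 1.7 -0.5  7.6] T [-0.13  0.14 -0.03] gap 14.7 yaw [-1.791e+02 -1.500e+00  1.000e-01]
0.00,-0.12  0.02,-0.12  0.03,-0.12  0.03,-0.12  0.04,-0.11  0.05,-0.11  0.06,-0.11  0.06,-0.11  0.07,-0.10  0.07,-0.10
```

```bash
python3 -m pendant '[[[0.01,-0.12,0.01,0],[0.02,-0.12,0.01,0],[0.03,-0.12,0.01,0],[0.03,-0.12,0.01,0],[0.04,-0.11,0.01,0],[0.05,-0.11,0.01,0],[0.06,-0.11,0.01,0],[0.06,-0.11,0.01,0],[0.07,-0.1,0.01,0],[0.07,-0.1,0.01,0]]]'
python3 a.py 10 -3.8
```

```text
time: 11.97
tool_pos: [477.4, -24.2, 97.4]
tcp_rot: [-179.3, -1.5, 0.1]
ft_force: [2.6, -4.0, 5.7]
finger_gap: 14.8
r 39.8 th 139.4 z 97.4 F [ 2.6 -4.   5.7] T [-0.69 -0.04 -0.  ] gap 14.8 yaw [-1.793e+02 -1.500e+00  1.000e-01]
0.08,-0.10  0.10,-0.09  0.10,-0.08  0.11,-0.08  0.11,-0.07  0.12,-0.06  0.12,-0.06  0.12,-0.05  0.13,-0.04  0.13,-0.03
```

```bash
python3 -m pendant '[[[0.08,-0.1,0.01,0],[0.1,-0.09,0.01,0],[0.1,-0.08,0.01,0],[0.11,-0.08,0.01,0],[0.11,-0.07,0.01,0],[0.12,-0.06,0.01,0],[0.12,-0.06,0.01,0],[0.12,-0.05,0.01,0],[0.13,-0.04,0.01,0],[0.13,-0.03,0.01,0]]]'
python3 a.py 10 -3.8
```

```text
time: 12.8
tool_pos: [500.1, -10.9, 96.5]
tcp_rot: [-179.5, -1.3, 0.1]
ft_force: [-0.5, -3.1, 8.5]
finger_gap: 14.8
r 39.9 th 100.8 z 96.5 F [-0.5 -3.1  8.5] T [-0.52  0.37 -0.06] gap 14.8 yaw [-1.795e+02 -1.300e+00  1.000e-01]
0.13,-0.03  0.13,-0.01  0.13,-0.00  0.13,0.01  0.13,0.01  0.13,0.02  0.13,0.03  0.13,0.04  0.12,0.05  0.12,0.06
```

```bash
python3 -m pendant '[[[0.13,-0.02,0.01,0],[0.13,-0.01,0.01,0],[0.13,0,0.01,0],[0.13,0.01,0.01,0],[0.13,0.01,0.01,0],[0.13,0.02,0.01,0],[0.13,0.03,0.01,0],[0.13,0.04,0.01,0],[0.12,0.05,0.01,0],[0.12,0.06,0.01,0]]]'
python3 a.py 10 -3.8
```

```text
time: 13.63
tool_pos: [524.5, -13.8, 95.8]
tcp_rot: [-179.6, -0.8, 0.2]
ft_force: [-0.3, -1.7, 6.9]
finger_gap: 14.6
r 40.0 th 65.1 z 95.8 F [-0.3 -1.7  6.9] T [-0.31  0.27 -0.  ] gap 14.6 yaw [-179.6   -0.8    0.2]
0.12,0.06  0.11,0.07  0.11,0.08  0.10,0.08  0.10,0.09  0.09,0.10  0.09,0.10  0.08,0.11  0.07,0.11  0.06,0.12
```

```bash
python3 -m pendant '[[[0.12,0.06,0.01,0],[0.11,0.07,0.01,0],[0.11,0.08,0.01,0],[0.1,0.08,0.01,0],[0.1,0.09,0.01,0],[0.09,0.1,0.01,0],[0.09,0.1,0.01,0],[0.08,0.11,0.01,0],[0.07,0.11,0.01,0],[0.06,0.12,0.01,0]]]'
python3 a.py 10 -3.8
```

```text
time: 14.47
tool_pos: [541.8, -29.1, 95.3]
tcp_rot: [-179.4, -0.3, 0.3]
ft_force: [1.5, 0.4, 6.8]
finger_gap: 14.8
r 40.2 th 31.5 z 95.3 F [1.5 0.4 6.8] T [-0.02  0.04 -0.05] gap 14.8 yaw [-179.4   -0.3    0.3]
0.06,0.12  0.06,0.12  0.05,0.12  0.04,0.13  0.03,0.13  0.02,0.13  0.02,0.13  0.01,0.13  -0.00,0.13  -0.01,0.13
```

```bash
python3 -m pendant '[[[0.06,0.12,0.01,0],[0.06,0.12,0.01,0],[0.05,0.12,0.01,0],[0.04,0.13,0.01,0],[0.03,0.13,0.01,0],[0.02,0.13,0.01,0],[0.02,0.13,0.01,0],[0.01,0.13,0.01,0],[0,0.13,0.01,0],[-0.01,0.13,0.01,0]]]'
python3 a.py 10 -3.8
```

```text
time: 15.3
tool_pos: [547.9, -49.9, 94.6]
tcp_rot: [-179.0, -0.1, 0.4]
ft_force: [1.5, 0.7, 6.9]
finger_gap: 14.6
r 40.3 th 0.2 z 94.6 F [1.5 0.7 6.9] T [ 0.02 -0.14  0.02] gap 14.6 yaw [-1.79e+02 -1.00e-01  4.00e-01]
-0.02,0.13  -0.01,0.13  -0.02,0.13  -0.03,0.13  -0.04,0.13  -0.05,0.12  -0.06,0.12  -0.06,0.12  -0.07,0.11  -0.08,0.11
```

```bash
python3 -m pendant '[[[-0.02,0.13,0.01,0],[-0.02,0.13,0.01,0],[-0.02,0.13,0.01,0],[-0.03,0.13,0.01,0],[-0.04,0.13,0.01,0],[-0.05,0.13,0.01,0],[-0.06,0.12,0.01,0],[-0.07,0.12,0.01,0],[-0.08,0.11,0.01,0],[-0.08,0.11,0.01,0]]]'
python3 a.py 10 -3.8
```

```text
time: 16.13
tool_pos: [541.6, -71.8, 93.9]
tcp_rot: [-178.8, -0.4, 0.5]
ft_force: [2.3, -1.6, 4.5]
finger_gap: 14.6
r 40.4 th -32.5 z 93.9 F [ 2.3 -1.6  4.5] T [-0.41 -0.39  0.  ] gap 14.6 yaw [-178.8   -0.4    0.5]
-0.09,0.10  -0.08,0.10  -0.09,0.10  -0.10,0.09  -0.10,0.08  -0.11,0.08  -0.11,0.07  -0.12,0.06  -0.12,0.06  -0.12,0.05
```

```bash
python3 -m pendant '[[[-0.09,0.1,0.01,0],[-0.08,0.1,0.01,0],[-0.09,0.1,0.01,0],[-0.1,0.09,0.01,0],[-0.1,0.08,0.01,0],[-0.11,0.08,0.01,0],[-0.11,0.07,0.01,0],[-0.12,0.06,0.01,0],[-0.12,0.06,0.01,0],[-0.12,0.05,0.01,0]]]'
python3 a.py 10 -3.8
```

```text
time: 16.97
tool_pos: [520.4, -88.5, 92.8]
tcp_rot: [-178.8, -0.4, 0.5]
ft_force: [-0.3, -1.5, 6.9]
finger_gap: 15.0
r 40.5 th -71.6 z 92.8 F [-0.3 -1.5  6.9] T [-0.44  0.23  0.01] gap 15.0 yaw [-178.8   -0.4    0.5]
-0.13,0.01  -0.13,0.03  -0.13,0.02  -0.13,0.01  -0.13,0.00  -0.13,-0.01  -0.13,-0.02  -0.13,-0.02  -0.13,-0.03  -0.13,-0.04
```

```bash
python3 -m pendant '[[[-0.13,0.02,0.01,0],[-0.13,0.03,0.01,0],[-0.13,0.02,0.01,0],[-0.13,0.01,0.01,0],[-0.13,0,0.01,0],[-0.13,-0.01,0.01,0],[-0.13,-0.02,0.01,0],[-0.13,-0.02,0.01,0],[-0.13,-0.03,0.01,0],[-0.13,-0.04,0.01,0]]]'
python3 a.py 10 -3.8
```

```text
time: 17.8
tool_pos: [490.4, -86.6, 91.7]
tcp_rot: [-178.7, 0.0, 0.5]
ft_force: [0.8, 0.1, 7.5]
finger_gap: 15.1
r 40.4 th -115.2 z 91.7 F [0.8 0.1 7.5] T [ 0.03 -0.11  0.  ] gap 15.1 yaw [-178.7    0.     0.5]
-0.11,-0.08  -0.11,-0.07  -0.11,-0.08  -0.10,-0.08  -0.10,-0.09  -0.09,-0.10  -0.08,-0.10  -0.08,-0.11  -0.07,-0.11  -0.06,-0.12
```

```bash
python3 -m pendant '[[[-0.11,-0.07,0.01,0],[-0.11,-0.07,0.01,0],[-0.11,-0.08,0.01,0],[-0.1,-0.08,0.01,0],[-0.1,-0.09,0.01,0],[-0.09,-0.1,0.01,0],[-0.08,-0.1,0.01,0],[-0.08,-0.11,0.01,0],[-0.07,-0.11,0.01,0],[-0.06,-0.12,0.01,0]]]'
python3 a.py 10 -3
```

```text
time: 18.63
tool_pos: [469.8, -63.4, 90.9]
tcp_rot: [-178.3, 0.2, 0.6]
ft_force: [2.8, 1.2, 6.4]
finger_gap: 15.0
r 40.0 th -160.6 z 90.9 F [2.8 1.2 6.4] T [-0.12 -0.53 -0.04] gap 15.0 yaw [-178.3    0.2    0.6]
-0.03,-0.10  -0.03,-0.10  -0.02,-0.10  -0.02,-0.10  -0.01,-0.10  -0.00,-0.10  0.00,-0.10  0.01,-0.10  0.01,-0.10  0.02,-0.10
```

```bash
python3 -m pendant '[[[-0.03,-0.1,0.01,0],[-0.03,-0.1,0.01,0],[-0.02,-0.1,0.01,0],[-0.02,-0.1,0.01,0],[-0.01,-0.1,0.01,0],[0,-0.1,0.01,0],[0,-0.1,0.01,0],[0,0,0.01,0],[0,0,0,0],[0,0,0,0]]]'
python3 a.py
python3 - <<'E'
from h import *
s=sense()
for n in("wrist","top","scene"):
    im=snapshot(n); cv2.imwrite(f"pics/{n}9.png",im[:,:,::-1].copy())
a=[cv2.imread("pics/%s9.png"%n) for n in("top","scene")]
o=np.vstack([cv2.resize(a[0][165:295,200:420],(660,390)),])
cv2.imwrite("pics/end_top.png",o); cv2.imwrite("pics/end_scene.png",cv2.resize(a[1][100:230,130:320],(760,520)))
E
```

```text
time: 19.47
tool_pos: [468.1, -44.4, 90.3]
tcp_rot: [-178.0, 0.0, 0.7]
ft_force: [3.1, -0.6, 4.8]
finger_gap: 14.9
r 39.9 th 171.8 z 90.3 F [ 3.1 -0.6  4.8] T [-0.3  -0.5   0.05] gap 14.9 yaw [-178.     0.     0.7]
```

View pics/wrist9.png

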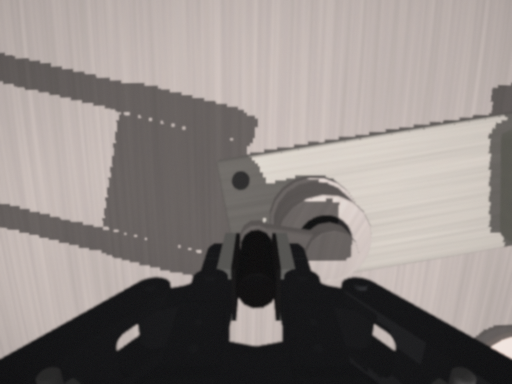

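View pics/end_scene.png

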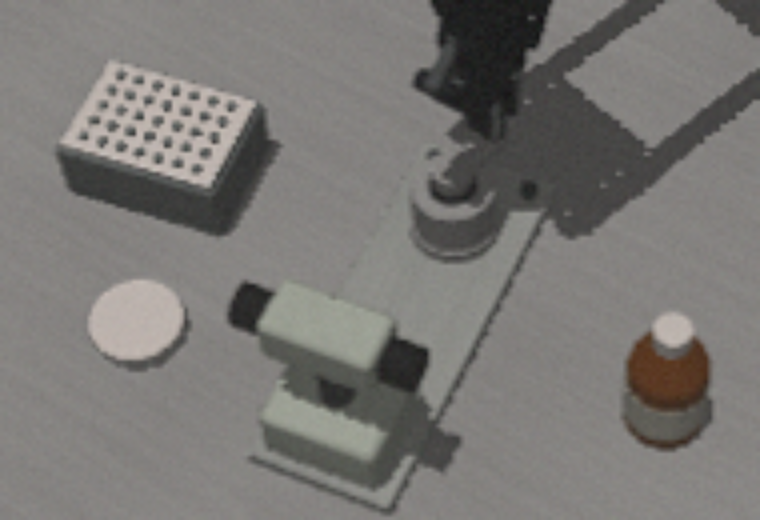

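View pics/end_top.png

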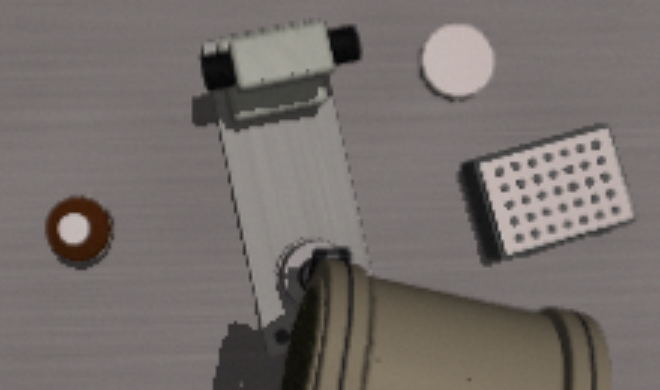

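The wrist view shows the grip at (256,270), pinched between both pads. The flask, tip box and dish stand unmoved, at the same pixels as at the start. I'll run one still call, then hand in.

```bash
python3 -m pendant '[[[0,0,0,0],[0,0,0,0],[0,0,0,0],[0,0,0,0],[0,0,0,0],[0,0,0,0],[0,0,0,0],[0,0,0,0],[0,0,0,0],[0,0,0,0]]]'; python3 a.py; python3 -c "
import numpy as np
from bench import *
print(np.round(sense()['qd'],2))
print(hand_in())"
```

```text
time: 20.45
tool_pos: [468.5, -42.6, 90.3]
tcp_rot: [-177.8, 0.0, 0.8]
ft_force: [2.7, -0.3, 5.2]
finger_gap: 15.0
r 39.8 th 169.1 z 90.3 F [ 2.7 -0.3  5.2] T [-0.29 -0.4  -0.01] gap 15.0 yaw [-177.8    0.     0.8]
[ 0.18  0.04 -0.01  0.27  0.    0.02]
the job is handed in; nothing more can be done
None
```

I pinched the grip with 40 N and turned it backward until the bolt dropped into the thread. I then turned it forward about one full turn and handed in at 20.5 s while still holding it. `hand_in()` reported no verdict.

- **Drop:** the bolt dropped after about 156° of backward turning. TCP height fell from about 106 to 98 mm, a drop of about 7.5 to 8 mm, and I let it rest there for 0.8 s under light pressure.
- **Forward turn:** about 365° clockwise, following it down to TCP height 90.3 mm. That puts the bolt about 15.2 to 15.9 mm below its start, inside the 14.4 to 17.2 mm band. The depth comes from the TCP height and assumes the grip did not slip in the pads. I did not measure it separately in the images.
- **Last checks:** the finger gap was 15.0 mm on the 16 mm grip, and the wrist view showed it pinched between both pads. The height was steady and the wrist force was about 6 N. The flask, tip box and dish looked upright and unmoved in the top and scene views.
- **What did not fully agree:**
    - In the last still call the hand crept about 2 mm along the circle, though the height did not change.
    - The hand ended tilted about 2°.
    - The top and wrist cameras differed by up to 6 mm on the bolt axis. I used the wrist estimate, and the TCP path stayed at 39.6 to 40.5 mm radius about it.

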